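# Clear a jam of glass dishes in a sloping feeder and weigh one

### The arm

A 6-joint arm with a two-finger parallel gripper is mounted at the origin on the work surface. World frame = base frame: x ahead of the robot, y to its left, z up, the work surface at z = 0. Lengths are in m, angles in rad, forces in N, time in s.
With the tool pointing down it reaches from about 0.35 to 0.775 m from the base axis. Payload 7.3 kg.
Tool frame: the origin (TCP) lies at the very end of the fingers, on their centre line; the grasp point (between the pads) lies robot.pinch_z behind it (robot.pinch_z is the distance from the TCP to the grasp point, in m); y points along the fingers, z is the direction in which the jaws open and shut, and the axes are right-handed (so a half turn about y gives the same grasp; the last joint's range is limited). The gripper opens to 92 mm and grips with 3 to 60 N. Pads are 19 mm wide; open, the fingers measure 130 mm over their backs; the gripper's body (75 mm by 190 mm) begins 47 mm behind the grasp point.
Start: joints at [0.978, 0.342, 1.524, -0, 1.275, -0.146], TCP at [0.227, 0.473, 0.227] pointing down, gripper open.
Joint ranges: [-2.53, 2.53], [-0.77, 2.02], [0.04, 2.7], [-1, 4.14], [0.28, 2.66], [-3.11, 3.11]. Speed limits (rad/s): [2.57, 2.57, 3.14, 3.14, 3.14, 3.14].

### API

Orientations are given as [roll, pitch, yaw] about the fixed x, y, z axes, in that order (R = Rz(yaw) Ry(pitch) Rx(roll)).
In Python, from cell import status, viewer, robot gives the robot as it stands. The module is installed in compiled form; this text tells all that it offers.
- The arm moves only by the shell command python3 -m pendant 'ROWS' [FORCE]. ROWS is JSON, a list that holds one entry, the list of rows, each a list of 7 numbers: the shift along the tool's x, y, z in cm, then the turn, a rotation vector about the tool's x, y, z in rad, then the finger opening in cm, from 0 to 9.18. A call has 1 to 20 rows; each row is the pose to reach, as a shift and turn from the pose commanded when the call began, along the tool's axes at that moment; what a row does not reach only later rows make up. A row lasts 1/10 s, in which the tool goes at most 50 mm and 8.59 degrees, less where a joint would pass 70% of its speed; a pose out of reach is approached as far as the arm can. A call with a gripper value outside its range is refused whole. The fingers move at their own pace and stop on an object; FORCE is the grip in N (left out, the last holds). Time passes only in rows, so rows that repeat a pose let the fingers close. It gives the time, the measured TCP pose, the force and the opening at its end, in the units of the state.
- status.observe(): the state, without advancing time (a new reading comes with each control period).
- viewer.read_camera(name): name is "scene" or "top" or "wrist"; returns a dict with "image" (480x640x3 uint8, red, green, blue), "range_z" (480x640 float32, m along the optical axis (not along the pixel's ray), 0 where there is no reading), "fx", "fy", "cx", "cy" (pixels), "camera_from_world" (4x4, takes a point from world to camera coordinates). Camera axes: x right, y up, looking along -z (the intrinsics and any distortion apply to the point x, -y, -z); pixel columns grow to the right and rows downward; lengths in m; the calibration is good to about 2 mm. A picture is of the moment at which its call begins.
- robot.hand_in(): hands the job in, once; it reports no verdict.
The state is a dict: "time": time; "qpos": joint angles; "qvel": joint speeds; "joint_efforts": joint torques, N m; "tool_pos": TCP position; "tool_rot": TCP orientation; "contact_force": force on the tool from outside, world axes, zero at the start; "torque": the same for the moment, N m; "opening": finger opening in m.
Only numpy, scipy, OpenCV 4.12 (cv2) and the standard library are available. Lean on these libraries where they do the work, as an engineer would, in place of code of your own. Each camera call takes 0.05 s, during which the arm holds its last target. There are 200 camera calls.

### The job

Two of the glass dishes in the sloping feeder have jammed side by side at its narrow mouth: press a fingertip gently on top of one of these two and slide it back up the track until the other slips through and comes to rest against the two stop pins. Then pick up the dish at the pins and set it down gently, flat on the middle of the balance pan, leaving the other two dishes in the feeder. The thin glass cracks if a dish is pressed with more than 14 N, so feel for the top, grip it lightly and disturb nothing else.

Things in the scene. Friction and masses are not known exactly. Their poses are not given: they have to be found in the camera images.
- feeder: fixed aluminium track sloping down 20 degrees to the feeder's -x; origin on the table under the mouth, x level to the high end, z up. High part: an open-topped hopper, 150 mm long, 103 mm wide inside, clear walls 28 mm high. It ends in a mouth 82 mm wide between grey blocks (56 mm at their end), roofed by a clear bridge (32 mm above the track), from 3 mm uphill to 48 mm downhill of the mouth.
- mouth (a point): point on the track's surface in the middle of the mouth line where the hopper ends, 75 mm above the table; axes as the feeder's (level, not sloping)
- stop (a point): where the centre of a dish's underside lies when it rests on two steel pins (14 mm high), 78 mm down the slope from mouth; axes as the feeder's. Here the track is a tongue 28 mm wide, so a dish stands out 11 mm at both sides and can be gripped across the track (nothing beside it for 60 mm), best with the fingers square to the slope
- dish_a: round glass dish, 50 mm across, 50 g, slippery on the track; origin: centre of its underside. Flat lid with white disc, its top 12 to 24 mm above the underside: each lid is stuck at its own depth. Starts jammed on the feeder's +y side: on the mouth's corner, under 1 mm from the wall, touching dish_b. If dish_b is slid 25 to 35 mm straight uphill and held, this one slides to the pins by itself
- dish_b: round glass dish, 50 mm across, 50 g, slippery on the track; origin: centre of its underside. Flat lid with white disc, its top 12 to 24 mm above the underside: each lid is stuck at its own depth. Starts jammed on the -y side, mirror of dish_a; either may be slid back. The top is stiff (12 N per mm), its height not measured: feel for it at 10 mm/s or slower; 4 to 9 N square to the track drags it
- dish_c: round glass dish, 50 mm across, 50 g, slippery on the track; origin: centre of its underside. Flat lid with white disc, its top 12 to 24 mm above the underside: each lid is stuck at its own depth. Starts lying loosely behind the two jammed ones, about the middle; it may be pushed aside or follow down
- pan (a point): middle of the top of the balance's fixed round steel pan, 110 mm across, its top 50 mm above the table; the grey balance, 42 mm high, reaches 125 mm from here towards its display (-x) and 65 mm to the other side, 75 mm to left and right; it stands left or right of the feeder
- rack: fixed green test tube rack with glass tubes, 200 x 70 mm, 116 mm high over the tubes, across the feeder from the balance; origin at the centre of its foot; bystander
- stopper: loose black rubber stopper, upright cone 26 to 34 mm wide, 26 mm high; bystander
- jar_cap: loose brass-coloured screw cap, 38 mm wide, 14 mm high; bystander
- flask_a: loose conical glass flask, 74 mm wide, 104 mm high; bystander
- flask_b: loose conical glass flask, 74 mm wide, 104 mm high; bystander
- brown_bottle: loose brown glass bottle, 60 mm wide, 100 mm high; bystander
- cup: loose clear plastic cup, 68 mm wide, 70 mm high; bystander
- spatula: loose steel spatula lying on the table, 130 mm long; bystander

How it is judged:
By the outcome, as a careful person would: the job done as asked, in the order asked, and still so for the second after the job is handed in, with the robot touching nothing.
It also fails if it takes over 64 s, if anything falls off the work surface, if the arm or the gripper's body presses on something with over 40 N, if the wrist force passes 120 N, or if a joint passes its speed limit or range.

## Working session

There is one attempt and no reset: what is moved stays moved. The work goes in short steps, Python scripts to look and compute and a shell command to move; the robot and the scene stay as the last step left them, time stands still between calls to the robot, and variables do not carry over. Pictures are saved under pics/ and viewed, about 8 in all and at most 12, crops included, and the job is handed in when it is done.

```bash
mkdir -p pics; ls; python3 - <<'E'
from cell import status, viewer, robot
import cv2,numpy as np
s=status.observe()
for k,v in s.items(): print(k,np.round(v,4))
print(robot.pinch_z)
for n in ["scene","top"]:
    c=viewer.read_camera(n); cv2.imwrite(f"pics/{n}0.png",c["image"][:,:,::-1]); np.savez(f"pics/{n}0.npz",**c)
    print(n,c["fx"],c["fy"],c["cx"],c["cy"],c.keys()); print(np.round(c["camera_from_world"],3))
E
```

```text
pics
time 0.0
qpos [ 0.978   0.3427  1.525   0.      1.2754 -0.146 ]
qvel [-0.002   0.0007 -0.0004 -0.0001 -0.0002 -0.0007]
joint_efforts [ 6.00000e-04 -4.31234e+01 -2.44229e+01  7.16000e-02  5.59000e-02
 -1.00000e-04]
tool_pos [0.2266 0.4731 0.226 ]
tool_rot [-1.5723e+00  2.0000e-04 -4.4680e-01]
contact_force [-0.3983 -0.9736 -0.5972]
torque [ 0.0121 -0.0393  0.0041]
opening 0.092
0.0188
scene 579.1830270863484 579.1830270863484 318.5772552529474 242.54210436836834 dict_keys(['image', 'range_z', 'fx', 'fy', 'cx', 'cy', 'camera_from_world'])
[[ 0.034  0.999 -0.009 -0.003]
 [-0.58   0.027  0.814  0.276]
 [ 0.814 -0.022  0.58  -1.718]
 [ 0.     0.     0.     1.   ]]
top 566.9818065400663 566.9818065400663 317.6388369200958 247.78025127223927 dict_keys(['image', 'range_z', 'fx', 'fy', 'cx', 'cy', 'camera_from_world'])
[[-0.008 -1.     0.002  0.013]
 [ 0.988 -0.008  0.155 -0.58 ]
 [-0.155  0.003  0.988 -1.106]
 [ 0.     0.     0.     1.   ]]
```

View pics/top0.png

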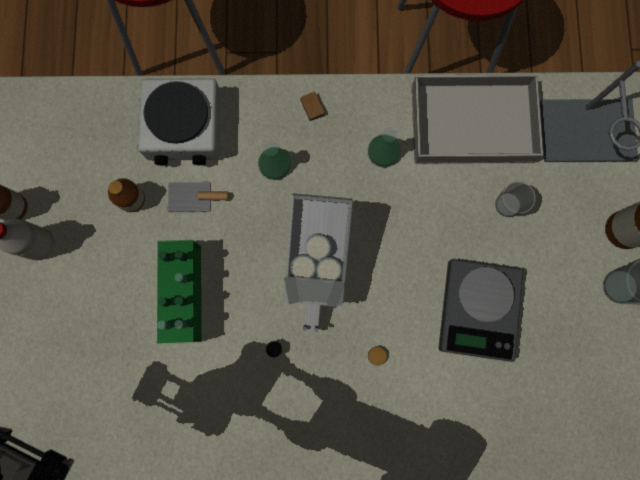

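View pics/scene0.png

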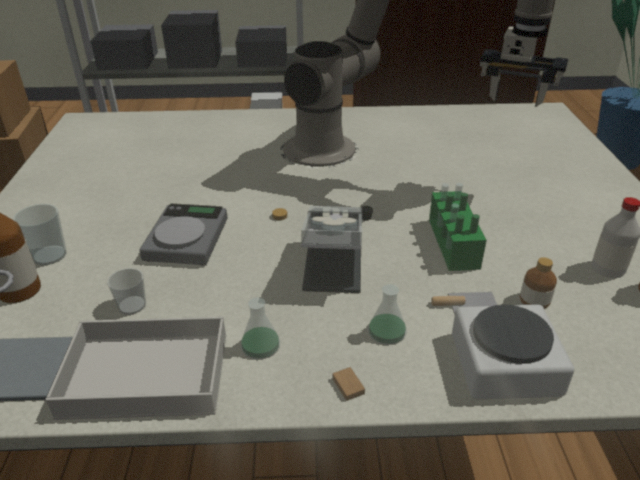

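```bash
cat > h.py <<'E'
import numpy as np,cv2
from scipy.spatial.transform import Rotation as R
def load(n): return dict(np.load(f"pics/{n}.npz"))
def at_z(c,u,v,z):
    T=c["camera_from_world"];Rm=T[:3,:3];o=-Rm.T@T[:3,3]
    d=Rm.T@np.array([(u-c["cx"])/c["fx"],-(v-c["cy"])/c["fy"],-1.]); return o+d*(z-o[2])/d[2]
def at_r(c,u,v):
    T=c["camera_from_world"];Rm=T[:3,:3];o=-Rm.T@T[:3,3]
    r=c["range_z"][int(round(v)),int(round(u))]
    return o+r*(Rm.T@np.array([(u-c["cx"])/c["fx"],-(v-c["cy"])/c["fy"],-1.]))
def proj(c,p):
    q=c["camera_from_world"]@np.append(p,1); return c["cx"]+c["fx"]*q[0]/-q[2], c["cy"]-c["fy"]*q[1]/-q[2]
def snap(n,name):
    from cell import viewer
    c=viewer.read_camera(n); np.savez(f"pics/{name}.npz",**c); return c
def crop(c,name,u0,v0,w,h,k):
    cv2.imwrite(f"pics/{name}.png",cv2.resize(c["image"][v0:v0+h,u0:u0+w,::-1],None,fx=k,fy=k,interpolation=cv2.INTER_CUBIC))
E
python3 - <<'E'
from h import *
c=load("top0")
a=cv2.resize(c["image"][185:345,270:370,::-1],None,fx=4,fy=3.75,interpolation=cv2.INTER_CUBIC)
a=cv2.resize(c["image"][185:335,275:375,::-1],None,fx=4,fy=4,interpolation=cv2.INTER_CUBIC)
b=cv2.resize(c["image"][250:370,430:530,::-1],None,fx=4,fy=4,interpolation=cv2.INTER_CUBIC)
b=cv2.copyMakeBorder(b,0,120,0,0,cv2.BORDER_CONSTANT)
cv2.imwrite("pics/crop1.png",np.hstack([a,b]))
E
```

```text
(no output)
```

View pics/crop1.png

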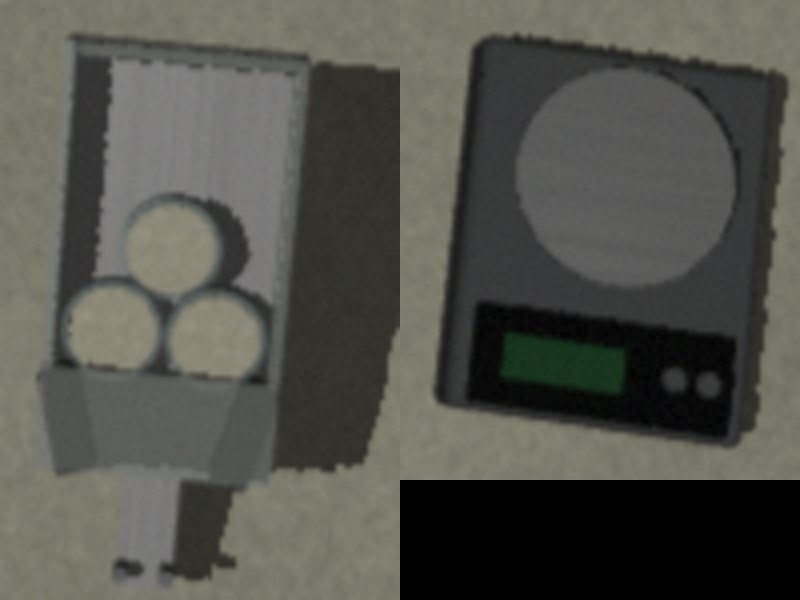

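```bash
python3 - <<'E'
from h import *
np.set_printoptions(precision=4,suppress=True)
c=load("top0")
F=lambda u,v:(275+u/4-.375,185+v/4-.375)
G=lambda u,v:(430+(u-400)/4-.375,250+v/4-.375)
r=c["range_z"]
def med(u,v,k=3):
    P=[at_r(c,int(round(u))+i,int(round(v))+j) for i in range(-k,k+1) for j in range(-k,k+1) if r[int(round(v))+j,int(round(u))+i]>0]
    return np.median(P,0),np.std(P,0)
for n,p in dict(a=(112,327),b=(216,335),cc=(174,247)).items(): print(n,*med(*F(*p)))
print("pan",*med(*G(627,177)), at_z(c,*G(627,177),.05))
for n,p in dict(tongue=(150,520),bridge=(150,420),floor1=(180,100),floor2=(250,100),floor3=(200,170)).items(): print(n,*med(*F(*p),2))
# track plane fit over visible floor
P=np.array([at_r(c,u,v) for u in range(302,345) for v in range(203,230)]);
A=np.c_[P[:,:2],np.ones(len(P))]
for _ in range(4):
    k=np.linalg.lstsq(A,P[:,2],rcond=None)[0]; e=P[:,2]-A@k; m=abs(e)<.004; P=P[m];A=A[m]
print("plane",k,len(P),"slope deg",np.degrees(np.arctan(np.hypot(*k[:2]))),"yaw",np.arctan2(k[1],k[0]))
# fit pose from features (s,y,n)
from scipy.optimize import least_squares
c20,s20=np.cos(np.radians(20)),np.sin(np.radians(20))
def W(p,s,y,n):
    cy,sy=np.cos(p[2]),np.sin(p[2]); X=s*c20-n*s20; return np.array([p[0]+X*cy-y*sy,p[1]+X*sy+y*cy,.075+s*s20+n*c20])
cor=[F(72,37),F(307,58)];tong=[F(120,480),F(180,483)]
bridge=[F(40,370),F(275,383)]
d=[F(112,327),F(216,335),F(174,247)]
def f(p):
    o=[]; w=p[3]
    o+=list(np.subtract(proj(c,W(p,.150+w,.0515+w,.028)),cor[0]))+list(np.subtract(proj(c,W(p,.150+w,-.0515-w,.028)),cor[1]))
    o+=list(np.subtract(proj(c,W(p,p[4],.0253,p[5])),d[0]))+list(np.subtract(proj(c,W(p,p[4],-.0253,p[6])),d[1]))
    o+=[(p[4]-.0197)/.002,(p[5]-.018)/.01,(p[6]-.018)/.01,(w-.003)/.002]
    o+=list(np.subtract(proj(c,W(p,-.06,.014,0)),F(121,510))[:1])+list(np.subtract(proj(c,W(p,-.06,-.014,0)),F(178,510))[:1])
    return o
q=least_squares(f,[.46,0.01,-.09,.003,.0197,.018,.018]); print(q.x,q.fun)
p=q.x
print("stop",W(p,-.078,0,0),"axis pins px",proj(c,W(p,-.103,0,.014)),F(127,568),F(165,572))
for n in 'a b cc'.split():
    u=dict(a=d[0],b=d[1],cc=d[2])[n]; m=med(*u)[0]
    dx=m-W(p,0,0,0); ca,sa=np.cos(p[2]),np.sin(p[2]); X=dx[0]*ca+dx[1]*sa; Y=-dx[0]*sa+dx[1]*ca; Z=dx[2]
    print(n,"s,y,n",X*c20+Z*s20,Y,-X*s20+Z*c20)
E
```

```text
a [0.5363 0.0365 0.0965] [0.0037 0.0039 0.0027]
b [ 0.5317 -0.0135  0.0981] [0.0037 0.0038 0.0022]
cc [0.5721 0.0073 0.115 ] [0.0037 0.0038 0.0028]
pan [ 0.4829 -0.3284  0.0489] [0.004  0.0041 0.002 ] [ 0.483  -0.3285  0.05  ]
tongue [0.4442 0.0202 0.046 ] [0.0027 0.0028 0.0021]
bridge [0.4898 0.0195 0.0977] [0.0026 0.0027 0.0024]
floor1 [0.6418 0.0029 0.1178] [0.0027 0.0027 0.002 ]
floor2 [ 0.6409 -0.0298  0.1186] [0.0026 0.0028 0.0023]
floor3 [ 0.6106 -0.0066  0.1071] [0.0026 0.0027 0.002 ]
plane [-0.5663 -0.0043  0.4718] 92 slope deg 29.523089151811664 yaw -3.1339287989730398
[ 0.5243  0.0135 -0.1056  0.0038  0.0181  0.0234  0.0212] [-0.2219  0.2173  0.1742  0.6068 -0.3519 -0.5609 -0.0616 -0.2756 -0.8086
  0.5432  0.3203  0.4171  0.3405  0.1377]
stop [0.4514 0.0212 0.0483] axis pins px (np.float64(309.99110244588564), np.float64(325.536207579153)) (306.375, 326.625) (315.875, 327.625)
a s,y,n 0.01626960441147922 0.024152008670780146 0.01691508295709402
b s,y,n 0.017501857874572084 -0.026131099604077262 0.018201012856835577
cc s,y,n 0.05903529319648607 -0.0011268930758334336 0.0210590018518796
```

```bash
cat >> h.py <<'E'
c20,s20=np.cos(np.radians(20)),np.sin(np.radians(20))
P0=[.5243,.0135,-.10]
def W(s,y,n,p=None):
    p=p or P0; cy,sy=np.cos(p[2]),np.sin(p[2]); X=s*c20-n*s20
    return np.array([p[0]+X*cy-y*sy,p[1]+X*sy+y*cy,.075+s*s20+n*c20])
def syn(x,p=None):
    p=p or P0; ca,sa=np.cos(p[2]),np.sin(p[2]); d=np.array(x)-[p[0],p[1],.075]
    X=d[0]*ca+d[1]*sa; return np.array([X*c20+d[2]*s20,-d[0]*sa+d[1]*ca,-X*s20+d[2]*c20])
def RS(p=None,tilt=20): return R.from_euler("xyz",[-np.pi/2,-np.radians(tilt),(p or P0)[2]])
def go(pos,Rt):
    from cell import status
    s=status.observe(); Rc=R.from_euler("xyz",s["tool_rot"])
    print("shift cm",np.round(Rc.inv().apply(np.array(pos)-s["tool_pos"])*100,2),"turn",np.round((Rc.inv()*Rt).as_rotvec(),3),"t",s["time"])
E
python3 -c "
from h import *
go(W(-.0,0,.14),RS())"
```

```text
shift cm [ 42.2    1.99 -30.22] turn [ 0.062 -0.343 -0.346] t 0.1
```

```bash
r='[42.2,1.99,-30.22,0.062,-0.343,-0.346,9.18]'; python3 -m pendant '[[[21,0,-15,0,-0.17,-0.17,9.18],[21,0,-15,0,-0.17,-0.17,9.18],[21,0,-15,0,-0.17,-0.17,9.18],[21,0,-15,0,-0.17,-0.17,9.18],[42.2,2,-30.2,0.062,-0.343,-0.346,9.18],[42.2,2,-30.2,0.062,-0.343,-0.346,9.18],[42.2,2,-30.2,0.062,-0.343,-0.346,9.18],[42.2,2,-30.2,0.062,-0.343,-0.346,9.18],[42.2,2,-30.2,0.062,-0.343,-0.346,9.18],[42.2,2,-30.2,0.062,-0.343,-0.346,9.18],[42.2,2,-30.2,0.062,-0.343,-0.346,9.18],[42.2,2,-30.2,0.062,-0.343,-0.346,9.18],[42.2,2,-30.2,0.062,-0.343,-0.346,9.18],[42.2,2,-30.2,0.062,-0.343,-0.346,9.18]]]' && python3 - <<'E'
from h import *
from cell import status
s=status.observe();print(syn(s["tool_pos"]),s["tool_rot"],s["contact_force"])
c=snap("wrist","w1"); cv2.imwrite("pics/w1.png",c["image"][:,:,::-1]); print(c["fx"],c["cx"],c["cy"])
E
```

```text
time: 1.5
tool_pos: [0.4762, 0.0199, 0.2065]
tool_rot: [-1.569, -0.349, -0.099]
contact_force: [0.8, 0.8, 0.5]
opening: 0.0921
[-0.00059408  0.00153408  0.14019149] [-1.56902292 -0.34902965 -0.09936933] [0.75400759 0.78101494 0.45745461]
358.2198906744444 319.0908144906811 239.24945024709203
```

View pics/w1.png

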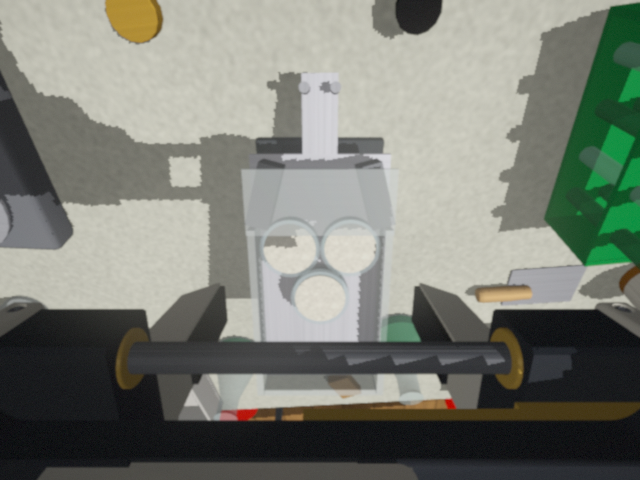

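```bash
python3 - <<'E'
from h import *
np.set_printoptions(precision=4,suppress=True)
c=load("w1"); T=c["camera_from_world"];Rm=T[:3,:3];o=-Rm.T@T[:3,3]
print("cam syn",syn(o))
n_=W(0,0,1)-W(0,0,0)
def at_n(u,v,n):
    d=Rm.T@np.array([(u-c["cx"])/c["fx"],-(v-c["cy"])/c["fy"],-1.]); h=W(0,0,n); return syn(o+d*((h-o)@n_)/(d@n_))
def med(u,v,k=4): return np.median([syn(at_r(c,u+i,v+j)) for i in range(-k,k+1) for j in range(-k,k+1) if c["range_z"][v+j,u+i]>0],0)
for n,(u,v,h) in dict(pinL=(305,87,.014),pinR=(334,87,.014),tongL=(302.5,120,0),tongR=(338.5,120,0),brFL=(242,170,.032),brFR=(398,170,.032),brBL=(247,232,.032),brBR=(392,232,.032),hopL=(264,388,0),hopR=(377,388,0)).items(): print(n,at_n(u,v,h))
for n,(u,v) in dict(b=(290,247),a=(350,247),cc=(320,297)).items(): print(n,med(u,v),at_n(u,v,.018))
print("track",med(320,120),med(320,355),med(290,340))
E
```

```text
cam syn [-0.0857  0.0018  0.2968]
pinL [-0.1101 -0.0077  0.014 ]
pinR [-0.1102  0.0134  0.014 ]
tongL [-0.0874 -0.0104 -0.    ]
tongR [-0.0874  0.0179  0.    ]
brFL [-0.0525 -0.0538  0.032 ]
brFR [-0.0525  0.0603  0.032 ]
brBL [-0.0051 -0.0531  0.032 ]
brBR [-0.0051  0.059   0.032 ]
hopL [ 0.1689 -0.0527  0.    ]
hopR [0.1691 0.0613 0.    ]
b [ 0.0117 -0.0212  0.019 ] [ 0.0121 -0.0213  0.018 ]
a [0.0121 0.0281 0.018 ] [0.0121 0.0282 0.018 ]
cc [0.0555 0.0035 0.0229] [0.0579 0.0035 0.018 ]
track [-0.0874  0.0033  0.0006] [-0.0307  0.0023  0.2213] [ 0.1094 -0.023   0.0009]
```

```bash
python3 - <<'E'
from h import *
from cell import status
c=load("w1"); s=status.observe(); Rt=R.from_euler("xyz",s["tool_rot"])
for x in (-.0095,.0095):
  for z in (-.065,-.046,.046,.065): print(x,z,np.round(proj(c,s["tool_pos"]+Rt.apply([x,0,z])),1))
a=cv2.resize(c["image"][250:450,140:500,::-1],None,fx=2.2,fy=2.2,interpolation=cv2.INTER_CUBIC); cv2.imwrite("pics/w1c.png",a)
E
```

```text
-0.0095 -0.065 [182.7 287.9]
-0.0095 -0.046 [222.2 287.9]
-0.0095 0.046 [413.5 287.8]
-0.0095 0.065 [453.  287.8]
0.0095 -0.065 [187.2 322.6]
0.0095 -0.046 [225.5 322.6]
0.0095 0.046 [410.4 322.5]
0.0095 0.065 [448.6 322.5]
```

View pics/w1c.png

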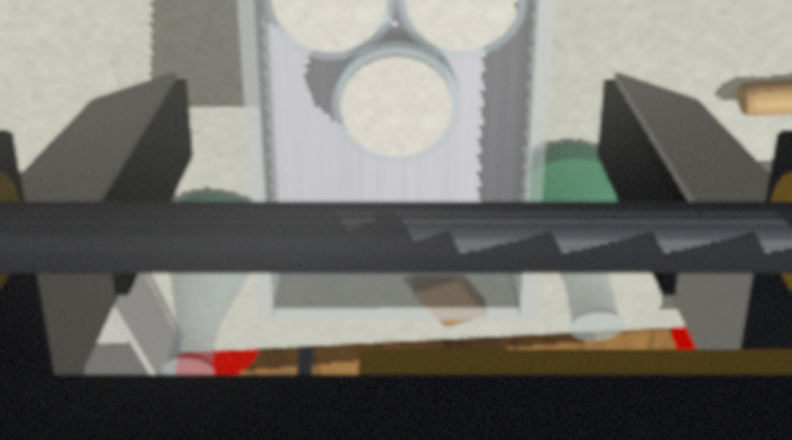

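```bash
sed -i 's/^P0=.*/P0=[.5186,.0160,-.10]/' h.py
cat > chk.py <<'E'
# prints normal force (push on tool along +n), exits 1 if above limit
import sys
from h import *
from cell import status
s=status.observe(); n=W(0,0,1)-W(0,0,0); u=W(1,0,0)-W(0,0,0); f=np.array(s["contact_force"])
print("t%.1f"%s["time"],"syn mm",np.round(syn(s["tool_pos"])*1000,1),"Fn %.2f Fu %.2f |F| %.1f"%(f@n,f@u,np.linalg.norm(f)),"op",round(s["opening"],4))
sys.exit(f@n>float(sys.argv[1]) if len(sys.argv)>1 else 0)
E
python3 -c "
from h import *
go(W(.024,-.026,.045),RS())
go(W(.024,-.026,.0255),RS())"
```

```text
shift cm [ 1.88  9.32 -2.6 ] turn [-0.002  0.001  0.   ] t 1.55
shift cm [ 1.88 11.27 -2.61] turn [-0.002  0.001  0.   ] t 1.55
```

```bash
python3 -m pendant '[[[1.9,4,-2.6,-0.002,0.001,0,0],[1.9,4,-2.6,-0.002,0.001,0,0],[1.9,7,-2.6,-0.002,0.001,0,0],[1.9,7,-2.6,-0.002,0.001,0,0],[1.9,9.3,-2.6,-0.002,0.001,0,0],[1.9,9.3,-2.6,-0.002,0.001,0,0],[1.9,9.3,-2.6,-0.002,0.001,0,0],[1.9,9.3,-2.6,-0.002,0.001,0,0],[1.9,9.3,-2.6,-0.002,0.001,0,0]]]' 10; python3 chk.py; python3 - <<'E'
from h import *
a=snap("wrist","w2")["image"][150:470,160:480,::-1]; b=snap("top","t2")["image"][170:330,270:400,::-1]
b=cv2.resize(b,(390,480)); a=cv2.resize(a,(400,400)); a=cv2.copyMakeBorder(a,0,80,0,0,cv2.BORDER_CONSTANT)
cv2.imwrite("pics/v2.png",np.hstack([a,b]))
E
```

```text
time: 2.45
tool_pos: [0.524, -0.0118, 0.1271]
tool_rot: [-1.571, -0.352, -0.101]
contact_force: [-0.3, -0.9, 0.4]
opening: 0.0247
t2.5 syn mm [ 25.5 -27.1  46.2] Fn 0.47 Fu -0.09 |F| 1.0 op 0.0247
```

View pics/v2.png

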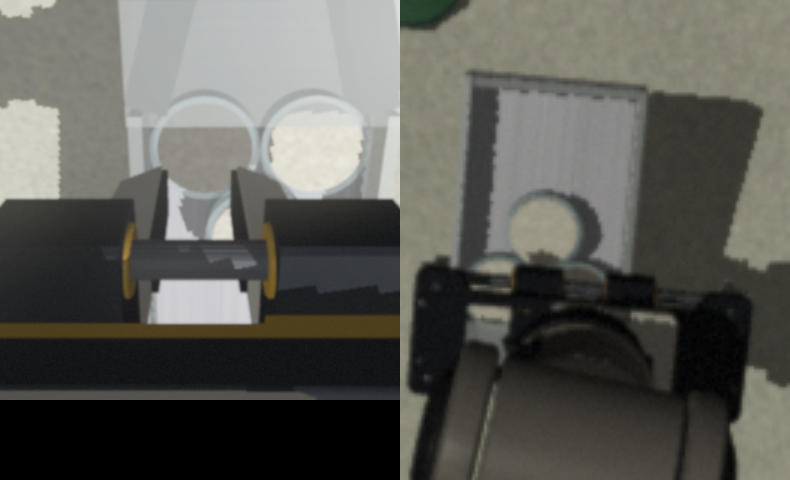

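```bash
python3 - <<'E'
from h import *
c=load("w2");T=c["camera_from_world"];Rm=T[:3,:3];o=-Rm.T@T[:3,3]; n_=W(0,0,1)-W(0,0,0)
for u,v in [(324,267.6),(413,267)]:
  for n in (.0,.018,.022):
    d=Rm.T@np.array([(u-c["cx"])/c["fx"],-(v-c["cy"])/c["fy"],-1.]); h=W(0,0,n); print(n,np.round(syn(o+d*((h-o)@n_)/(d@n_))*1000,1))
print([np.round(np.median([syn(at_r(c,u+i,v+j)) for i in range(-4,5) for j in range(-4,5)],0)*1000,1) for u,v in [(324,265),(413,265)]])
E
python3 -m pendant '[[[0,0,0,0,0,0,0],[0,0,0,0,0,0,0],[0,0,0,0,0,0,0],[0,0,0,0,0,0,0]]]'; python3 chk.py
```

```text
0.0 [ 25.  -23.3   0. ]
0.018 [ 17.4 -23.6  18. ]
0.022 [ 15.8 -23.6  22. ]
0.0 [24.6 31.1  0. ]
0.018 [17.1 26.  18. ]
0.022 [15.4 24.9 22. ]
[array([ 16.3, -23.6,  16.9]), array([16.7, 26.5, 15.9])]
time: 2.95
tool_pos: [0.5238, -0.0119, 0.1258]
tool_rot: [-1.571, -0.35, -0.102]
contact_force: [-0.3, 0.3, 0.7]
opening: 0.0002
t3.0 syn mm [ 24.8 -27.3  45. ] Fn 0.79 Fu -0.06 |F| 0.8 op 0.0002
```

```bash
python3 -m pendant '[[[-0.2,0.5,0.2,0,0,0,0],[-0.2,1,0.2,0,0,0,0],[-0.2,1.5,0.2,0,0,0,0],[-0.2,1.9,0.2,0,0,0,0],[-0.2,1.9,0.2,0,0,0,0],[-0.2,1.9,0.2,0,0,0,0]]]' >/dev/null; python3 chk.py 2.5 &&
python3 -m pendant '[[[0,0.05,0,0,0,0,0],[0,0.1,0,0,0,0,0],[0,0.1,0,0,0,0,0]]]' >/dev/null && python3 chk.py 2.5 &&
python3 -m pendant '[[[0,0.05,0,0,0,0,0],[0,0.1,0,0,0,0,0],[0,0.1,0,0,0,0,0]]]' >/dev/null && python3 chk.py 2.5 &&
python3 -m pendant '[[[0,0.05,0,0,0,0,0],[0,0.1,0,0,0,0,0],[0,0.1,0,0,0,0,0]]]' >/dev/null && python3 chk.py 2.5 &&
python3 -m pendant '[[[0,0.05,0,0,0,0,0],[0,0.05,0,0,0,0,0]]]' >/dev/null && python3 chk.py 2.5 &&
python3 -m pendant '[[[0,0.05,0,0,0,0,0],[0,0.05,0,0,0,0,0]]]' >/dev/null && python3 chk.py 2.5 &&
python3 -m pendant '[[[0,0.05,0,0,0,0,0],[0,0.05,0,0,0,0,0]]]' >/dev/null && python3 chk.py 2.5 &&
python3 -m pendant '[[[0,0.05,0,0,0,0,0],[0,0.05,0,0,0,0,0]]]' >/dev/null && python3 chk.py 2.5 &&
python3 -m pendant '[[[0,0.05,0,0,0,0,0],[0,0.05,0,0,0,0,0]]]' >/dev/null && python3 chk.py 2.5 &&
python3 -m pendant '[[[0,0.05,0,0,0,0,0],[0,0.05,0,0,0,0,0]]]' >/dev/null && python3 chk.py 2.5 &&
python3 -m pendant '[[[0,0.05,0,0,0,0,0],[0,0.05,0,0,0,0,0]]]' >/dev/null && python3 chk.py 2.5 &&
python3 -m pendant '[[[0,0.05,0,0,0,0,0],[0,0.05,0,0,0,0,0]]]' >/dev/null && python3 chk.py 2.5
```

```text
t3.5 syn mm [ 22.8 -25.3  25.8] Fn 0.05 Fu -0.21 |F| 0.4 op 0.0005False
```

```bash
sed -i 's/sys.exit(\(.*\))$/sys.exit(int(\1))/' chk.py
python3 -m pendant '[[[0,0.05,0,0,0,0,0],[0,0.1,0,0,0,0,0],[0,0.1,0,0,0,0,0]]]' >/dev/null && python3 chk.py 2.5 &&
python3 -m pendant '[[[0,0.05,0,0,0,0,0],[0,0.1,0,0,0,0,0],[0,0.1,0,0,0,0,0]]]' >/dev/null && python3 chk.py 2.5 &&
python3 -m pendant '[[[0,0.05,0,0,0,0,0],[0,0.1,0,0,0,0,0],[0,0.1,0,0,0,0,0]]]' >/dev/null && python3 chk.py 2.5 &&
python3 -m pendant '[[[0,0.05,0,0,0,0,0],[0,0.1,0,0,0,0,0],[0,0.1,0,0,0,0,0]]]' >/dev/null && python3 chk.py 2.5 &&
python3 -m pendant '[[[0,0.05,0,0,0,0,0],[0,0.05,0,0,0,0,0]]]' >/dev/null && python3 chk.py 2.5 &&
python3 -m pendant '[[[0,0.05,0,0,0,0,0],[0,0.05,0,0,0,0,0]]]' >/dev/null && python3 chk.py 2.5 &&
python3 -m pendant '[[[0,0.05,0,0,0,0,0],[0,0.05,0,0,0,0,0]]]' >/dev/null && python3 chk.py 2.5 &&
python3 -m pendant '[[[0,0.05,0,0,0,0,0],[0,0.05,0,0,0,0,0]]]' >/dev/null && python3 chk.py 2.5 &&
python3 -m pendant '[[[0,0.05,0,0,0,0,0],[0,0.05,0,0,0,0,0]]]' >/dev/null && python3 chk.py 2.5 &&
python3 -m pendant '[[[0,0.05,0,0,0,0,0],[0,0.05,0,0,0,0,0]]]' >/dev/null && python3 chk.py 2.5 &&
python3 -m pendant '[[[0,0.05,0,0,0,0,0],[0,0.05,0,0,0,0,0]]]' >/dev/null && python3 chk.py 2.5 &&
python3 -m pendant '[[[0,0.05,0,0,0,0,0],[0,0.05,0,0,0,0,0]]]' >/dev/null && python3 chk.py 2.5
```

```text
t3.9 syn mm [ 23.  -25.3  25.1] Fn 0.42 Fu 0.67 |F| 0.9 op 0.0005
t4.2 syn mm [ 22.9 -25.2  24. ] Fn 0.51 Fu -0.04 |F| 0.6 op 0.0006
t4.5 syn mm [ 22.9 -25.3  23. ] Fn 0.56 Fu -0.20 |F| 0.8 op 0.0008
t4.8 syn mm [ 22.9 -25.3  22. ] Fn 0.08 Fu -0.10 |F| 0.2 op 0.0004
t5.0 syn mm [ 22.9 -25.3  21.5] Fn -0.10 Fu 0.64 |F| 0.7 op 0.0004
t5.2 syn mm [ 22.9 -25.3  21. ] Fn 0.29 Fu -0.43 |F| 0.6 op 0.0006
t5.3 syn mm [ 22.9 -25.3  20.5] Fn 0.35 Fu -0.03 |F| 0.6 op 0.0005
t5.5 syn mm [ 22.9 -25.3  20. ] Fn 0.28 Fu 1.09 |F| 1.1 op 0.0003
t5.8 syn mm [ 22.9 -25.3  19.5] Fn 0.04 Fu 0.18 |F| 0.2 op 0.0002
t6.0 syn mm [ 22.8 -25.3  19. ] Fn -0.78 Fu -0.05 |F| 0.8 op 0.0002
t6.2 syn mm [ 22.9 -25.3  18.5] Fn -0.02 Fu -0.00 |F| 0.9 op 0.0007
t6.3 syn mm [ 22.9 -25.3  18.1] Fn 1.32 Fu -0.37 |F| 1.5 op 0.0004
```

```bash
python3 -m pendant '[[[0,0,0,0,0,0,0],[0,0,0,0,0,0,0]]]' >/dev/null; python3 chk.py 2.5;
python3 -m pendant '[[[0,0.03,0,0,0,0,0],[0,0.03,0,0,0,0,0]]]' >/dev/null && python3 chk.py 3.5 &&
python3 -m pendant '[[[0,0.03,0,0,0,0,0],[0,0.03,0,0,0,0,0]]]' >/dev/null && python3 chk.py 3.5 &&
python3 -m pendant '[[[0,0.03,0,0,0,0,0],[0,0.03,0,0,0,0,0]]]' >/dev/null && python3 chk.py 3.5 &&
python3 -m pendant '[[[0,0.03,0,0,0,0,0],[0,0.03,0,0,0,0,0]]]' >/dev/null && python3 chk.py 3.5 &&
python3 -m pendant '[[[0,0.03,0,0,0,0,0],[0,0.03,0,0,0,0,0]]]' >/dev/null && python3 chk.py 3.5 &&
python3 -m pendant '[[[0,0.03,0,0,0,0,0],[0,0.03,0,0,0,0,0]]]' >/dev/null && python3 chk.py 3.5 &&
python3 -m pendant '[[[0,0.03,0,0,0,0,0],[0,0.03,0,0,0,0,0]]]' >/dev/null && python3 chk.py 3.5 &&
python3 -m pendant '[[[0,0.03,0,0,0,0,0],[0,0.03,0,0,0,0,0]]]' >/dev/null && python3 chk.py 3.5 &&
python3 -m pendant '[[[0,0.03,0,0,0,0,0],[0,0.03,0,0,0,0,0]]]' >/dev/null && python3 chk.py 3.5 &&
python3 -m pendant '[[[0,0.03,0,0,0,0,0],[0,0.03,0,0,0,0,0]]]' >/dev/null && python3 chk.py 3.5
```

```text
t6.5 syn mm [ 23.  -25.3  18.1] Fn 1.12 Fu 0.04 |F| 1.1 op 0.0005
t6.8 syn mm [ 23.  -25.3  17.8] Fn 3.25 Fu -0.21 |F| 3.3 op 0.0005
t7.0 syn mm [ 23.  -25.2  17.6] Fn 5.75 Fu -0.54 |F| 5.8 op 0.0005
```

```bash
python3 -m pendant '[[[0.1,0.01,0,0,0,0,0],[0.2,0.01,0,0,0,0,0],[0.35,0.01,0,0,0,0,0],[0.5,0.01,0,0,0,0,0]]]' >/dev/null; python3 chk.py 8.5 && 
python3 -m pendant '[[[0.15,0,0,0,0,0,0],[0.3,0,0,0,0,0,0],[0.45,0,0,0,0,0,0],[0.6,0,0,0,0,0,0]]]' >/dev/null; python3 chk.py 8.5; python3 - <<'E'
from h import *
c=snap("wrist","w3"); a=c["image"][100:470,140:500,::-1]; b=snap("top","t3")["image"][170:330,270:400,::-1]
b=cv2.resize(b,(390,480)); a=cv2.resize(a,(400,411)); a=cv2.copyMakeBorder(a,0,69,0,0,cv2.BORDER_CONSTANT)
cv2.imwrite("pics/v3.png",np.hstack([a,b]))
E
```

```text
t7.3 syn mm [ 28.  -25.3  17.6] Fn 5.71 Fu -0.92 |F| 5.8 op 0.0004
t7.8 syn mm [ 34.  -25.3  17.6] Fn 6.61 Fu -1.30 |F| 6.7 op 0.0006
```

View pics/v3.png

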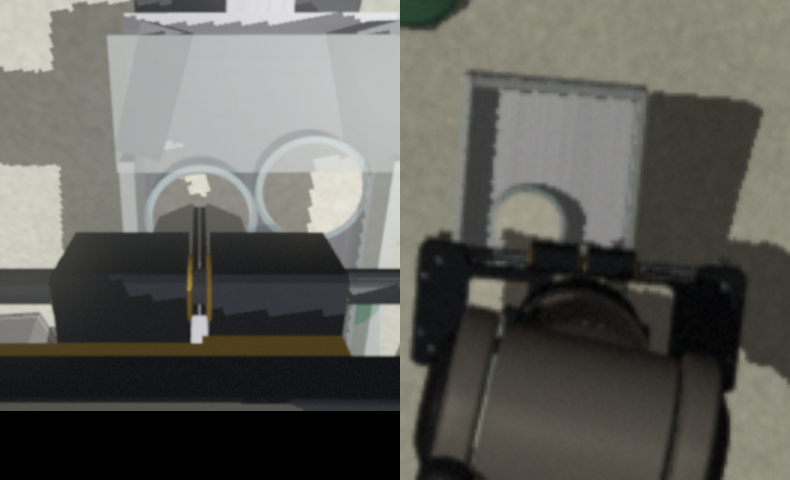

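```bash
python3 -m pendant '[[[0.15,0,0,0,0,0,0],[0.3,0,0,0,0,0,0],[0.45,0,0,0,0,0,0],[0.6,0,0,0,0,0,0]]]' >/dev/null; python3 chk.py 8.5 && 
python3 -m pendant '[[[0.15,0,0,0,0,0,0],[0.3,0,0,0,0,0,0],[0.45,0,0,0,0,0,0],[0.6,0,0,0,0,0,0]]]' >/dev/null; python3 chk.py 8.5 &&
python3 -m pendant '[[[0.15,0,0,0,0,0,0],[0.3,0,0,0,0,0,0],[0.5,0,0,0,0,0,0],[0.5,0,0,0,0,0,0]]]' >/dev/null; python3 chk.py 8.5; python3 - <<'E'
from h import *
c=snap("wrist","w4"); a=c["image"][20:470,140:500,::-1]; b=snap("top","t4")["image"][170:350,270:400,::-1]
b=cv2.resize(b,(390,540)); a=cv2.resize(a,(400,500)); a=cv2.copyMakeBorder(a,0,40,0,0,cv2.BORDER_CONSTANT)
cv2.imwrite("pics/v4.png",np.hstack([a,b]))
E
```

```text
t8.2 syn mm [ 40.  -25.3  17.6] Fn 6.17 Fu -0.60 |F| 6.2 op 0.0006
t8.7 syn mm [ 46.1 -25.3  17.6] Fn 5.18 Fu -0.76 |F| 5.2 op 0.0005
t9.1 syn mm [ 51.5 -25.3  17.7] Fn 5.73 Fu 0.50 |F| 5.8 op 0.0004
```

View pics/v4.png

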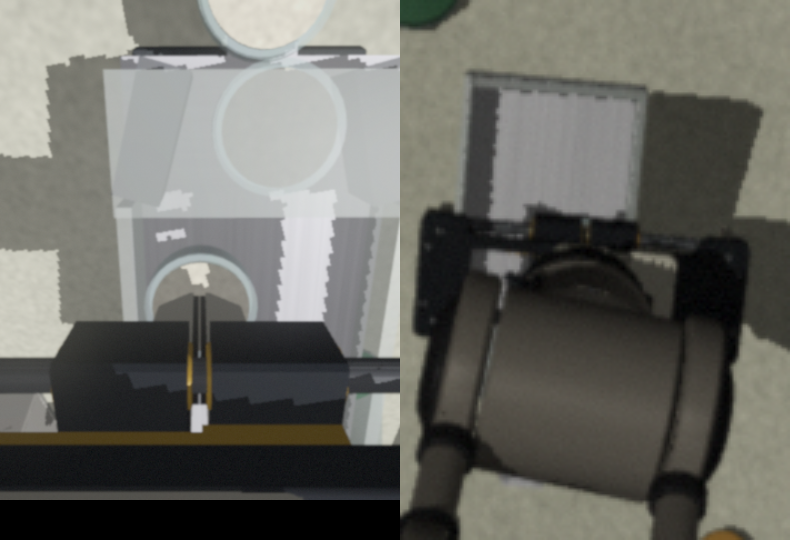

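```bash
python3 -m pendant '[[[-0.2,0,0,0,0,0,0],[-0.4,0,0,0,0,0,0],[-0.6,0,0,0,0,0,0],[-0.8,0,0,0,0,0,0],[-1.0,0,0,0,0,0,0],[-1.2,0,0,0,0,0,0],[-1.4,0,0,0,0,0,0],[-1.6,0,0,0,0,0,0],[-1.6,0,0,0,0,0,0],[-1.6,-0.1,0,0,0,0,0],[-1.6,-0.3,0,0,0,0,0],[-1.6,-2,0,0,0,0,0],[-1.6,-5,0,0,0,0,0],[-1.6,-8,0,0,0,0,7],[-1.6,-8,0,0,0,0,7],[-1.6,-8,0,0,0,0,7],[-1.6,-8,0,0,0,0,7]]]'; python3 -c "
from h import *
go(W(-.078,.00,.06),RS())"
```

```text
time: 10.85
tool_pos: [0.5151, -0.009, 0.1773]
tool_rot: [-1.571, -0.348, -0.102]
contact_force: [-0.1, 0.1, -0.0]
opening: 0.0281
shift cm [-11.2    3.66   2.51] turn [ 0.    -0.002 -0.001] t 10.85
```

```bash
python3 -m pendant '[[[-4,0,2.5,0,0,0,7],[-8,0,2.5,0,0,0,7],[-11.2,0,2.5,0,0,0,7],[-11.2,1,2.5,0,0,0,7],[-11.2,1,2.5,0,0,0,7],[-11.2,1,2.5,0,0,0,7],[-11.2,1,2.5,0,0,0,7],[-11.2,1,2.5,0,0,0,7],[-11.2,1,2.5,0,0,0,7]]]' 6; python3 chk.py;  python3 - <<'E'
from h import *
c=snap("wrist","w5"); a=c["image"][60:460,120:520,::-1]; b=snap("top","t5")["image"][170:350,270:400,::-1]
b=cv2.resize(b,(390,540)); a=cv2.resize(a,(400,400)); a=cv2.copyMakeBorder(a,0,140,0,0,cv2.BORDER_CONSTANT)
cv2.imwrite("pics/v5.png",np.hstack([a,b]))
E
```

```text
time: 11.75
tool_pos: [0.4171, 0.0261, 0.1308]
tool_rot: [-1.571, -0.35, -0.102]
contact_force: [-0.7, 0.8, 0.3]
opening: 0.0699
t11.8 syn mm [-76.7  -0.1  87.3] Fn 0.51 Fu -0.67 |F| 1.1 op 0.0699
```

View pics/v5.png

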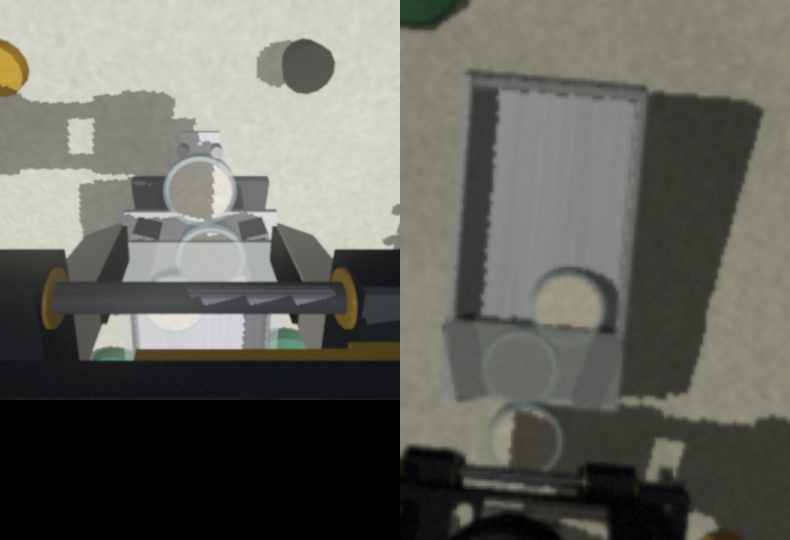

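```bash
python3 - <<'E'
from h import *
c=load("w5");T=c["camera_from_world"];Rm=T[:3,:3];o=-Rm.T@T[:3,3]; n_=W(0,0,1)-W(0,0,0)
print(syn(o))
def an(u,v,n):
    d=Rm.T@np.array([(u-c["cx"])/c["fx"],-(v-c["cy"])/c["fy"],-1.]); h=W(0,0,n); return np.round(syn(o+d*((h-o)@n_)/(d@n_))*1000,1)
for n in (0,.01,.018): print(n,an(320,250,n))
print("rim L/R",an(283,250,.01),an(356.5,250,.01),"pins",an(303,211,.014),an(336.5,211,.014))
P=np.array([syn(at_r(c,u,v))*1000 for u in range(308,333) for v in range(238,263) if c["range_z"][v,u]>0]); print(np.percentile(P[:,2],[5,50,95]),len(P))
go(W(-.078,.001,.0025),RS())
E
```

```text
[-0.16197625  0.00072344  0.24384962]
0 [-73.9   1.3   0. ]
0.01 [-77.5   1.3  10. ]
0.018 [-80.4   1.3  18. ]
rim L/R [-77.5 -24.4  10. ] [-77.5  26.6  10. ] pins [-106.2   -9.9   14. ] [-106.2   12.1   14. ]
[14.90746368 15.82029038 16.7912513 ] 622
shift cm [-0.12  8.48  0.11] turn [ 0.001 -0.002  0.001] t 11.85
```

```bash
python3 -m pendant '[[[-0.2,3,0.1,0,-0.002,0,7],[-0.2,5.5,0.1,0,-0.002,0,7],[-0.2,7,0.1,0,-0.002,0,7],[-0.2,8,0.1,0,-0.002,0,7],[-0.2,8.45,0.1,0,-0.002,0,7],[-0.2,8.45,0.1,0,-0.002,0,7],[-0.2,8.45,0.1,0,-0.002,0,7]]]' 5; python3 chk.py 3 && python3 -m pendant '[[[0,0,0,0,0,0,5.6],[0,0,0,0,0,0,5.6],[0,0,0,0,0,0,5.4],[0,0,0,0,0,0,5.2],[0,0,0,0,0,0,5.0],[0,0,0,0,0,0,4.8],[0,0,0,0,0,0,4.6],[0,0,0,0,0,0,4.6],[0,0,0,0,0,0,4.6]]]' 5; python3 chk.py
```

```text
time: 12.55
tool_pos: [0.4488, 0.0248, 0.0659]
tool_rot: [-1.572, -0.331, -0.099]
contact_force: [-0.3, 0.7, 0.3]
opening: 0.0702
t12.6 syn mm [-69.2   1.8  15.5] Fn 0.41 Fu -0.21 |F| 0.8 op 0.0702
time: 13.45
tool_pos: [0.4486, 0.0248, 0.0653]
tool_rot: [-1.572, -0.33, -0.099]
contact_force: [-0.8, -1.1, 0.3]
opening: 0.049
t13.4 syn mm [-69.6   1.7  15. ] Fn 0.50 Fu -0.55 |F| 1.4 op 0.049
```

```bash
python3 -m pendant '[[[0,0,0,0,0,0,7],[0,0,0,0,0,0,7],[0,0,0,0,0,0,7],[0,0,0,0,0,0,7]]]' 5; python3 - <<'E'
from h import *
from cell import status
s=status.observe(); print(np.round(s["qpos"],3))
c=snap("wrist","w6"); a=c["image"][60:460,120:520,::-1]; cv2.imwrite("pics/v6.png",a)
E
```

```text
time: 13.85
tool_pos: [0.4484, 0.0248, 0.0652]
tool_rot: [-1.572, -0.33, -0.099]
contact_force: [0.2, -0.5, -1.2]
opening: 0.0694
[-0.12   0.32   2.209  0.02   0.283 -1.609]
```

View pics/v6.png

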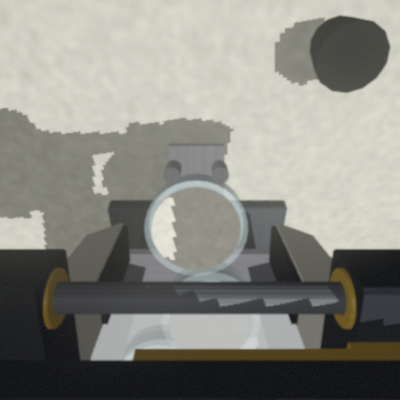

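```bash
python3 -m pendant '[[[0,-1,0,0,0,0,7],[0,-2.5,0,0,0,0,7],[0,-2.5,0,0,0,0,7]]]' 5; python3 - <<'E'
from h import *
c=load("w6");T=c["camera_from_world"];Rm=T[:3,:3];o=-Rm.T@T[:3,3]; n_=W(0,0,1)-W(0,0,0)
def an(u,v,n):
    d=Rm.T@np.array([(u-c["cx"])/c["fx"],-(v-c["cy"])/c["fy"],-1.]); h=W(0,0,n); return np.round(syn(o+d*((h-o)@n_)/(d@n_))*1000,1)
print("dish",an(316,288,.018),"pins",an(293,228,.014),an(340,230,.014))
P=np.array([syn(at_r(c,u,v))*1000 for u in range(305,328) for v in range(275,300) if c["range_z"][v,u]>0]); print(np.percentile(P[:,2],[5,50,95]),len(P))
go(W(-.080,.0007,.035),RS(tilt=12));go(W(-.080,.0007,.004),RS(tilt=12))
E
```

```text
time: 14.2
tool_pos: [0.4408, 0.0256, 0.0906]
tool_rot: [-1.572, -0.333, -0.099]
contact_force: [0.9, -0.7, -0.5]
opening: 0.0696
dish [-80.3   1.   18. ] pins [-108.6   -9.5   14. ] [-107.6   12.1   14. ]
[14.89424666 15.78875364 16.75401457] 574
shift cm [-1.16  0.66 -0.11] turn [0.001 0.001 0.123] t 14.2
shift cm [-1.11  3.76 -0.11] turn [0.001 0.001 0.123] t 14.2
```

```bash
python3 -m pendant '[[[-1.16,0.6,-0.1,0,0,0.06,7],[-1.16,0.6,-0.1,0,0,0.123,7],[-1.16,0.6,-0.1,0,0,0.123,7],[-1.16,0.6,-0.1,0,0,0.123,7]]]' 5; python3 chk.py; python3 -c "
from h import *
from cell import status
print(np.round(status.observe()['qpos'],3))
go(W(-.080,.0007,.004),RS(tilt=12))"
```

```text
time: 14.6
tool_pos: [0.4315, 0.0255, 0.0794]
tool_rot: [-1.572, -0.208, -0.1]
contact_force: [0.5, -0.4, -1.1]
opening: 0.0699
t14.6 syn mm [-80.8   0.8  34.1] Fn -1.18 Fu 0.11 |F| 1.2 op 0.0699
[-0.121  0.292  2.135  0.007  0.507 -1.598]
shift cm [ 0.5   2.97 -0.  ] turn [ 0.001  0.    -0.001] t 14.6
```

```bash
python3 -m pendant '[[[0.25,1.2,0,0,0,0,7],[0.35,2,0,0,0,0,7],[0.45,2.6,0,0,0,0,7],[0.5,2.95,0,0,0,0,7],[0.5,2.95,0,0,0,0,7],[0.5,2.95,0,0,0,0,7]]]' 5; python3 chk.py 3 && python3 -m pendant '[[[0,0,0,0,0,0,5.6],[0,0,0,0,0,0,5.6],[0,0,0,0,0,0,5.4],[0,0,0,0,0,0,5.2],[0,0,0,0,0,0,5.0],[0,0,0,0,0,0,4.8],[0,0,0,0,0,0,4.6],[0,0,0,0,0,0,4.6],[0,0,0,0,0,0,4.6]]]' 5; python3 chk.py
```

```text
time: 15.2
tool_pos: [0.4422, 0.0244, 0.0517]
tool_rot: [-1.572, -0.207, -0.1]
contact_force: [-0.9, -0.3, 0.6]
opening: 0.0699
t15.2 syn mm [-80.2   0.7   4.4] Fn 0.86 Fu -0.57 |F| 1.1 op 0.0699
time: 16.1
tool_pos: [0.4423, 0.0243, 0.0517]
tool_rot: [-1.572, -0.207, -0.1]
contact_force: [-0.9, 0.4, 0.2]
opening: 0.0499
t16.1 syn mm [-80.1   0.7   4.3] Fn 0.52 Fu -0.82 |F| 1.0 op 0.0499
```

```bash
python3 -m pendant '[[[-0.04,-0.3,0,0,0,0,4.6],[-0.08,-0.6,0,0,0,0,4.6],[-0.14,-1,0,0,0,0,4.6],[-0.2,-1.5,0,0,0,0,4.6],[-0.35,-2.5,0,0,0,0,4.6],[-0.56,-4,0,0,0,0,4.6],[-0.84,-6,0,0,0,0,4.6],[-0.84,-8,0,0,0,0,4.6],[-0.84,-10,0,0,0,0,4.6],[-0.84,-10,0,0,0,0,4.6],[-0.84,-10,0,0,0,0,4.6]]]'; python3 - <<'E'
from h import *
c=snap("wrist","w7"); b=snap("top","t7")["image"][170:350,270:400,::-1]
b=cv2.resize(b,(390,540)); a=cv2.resize(c["image"][60:460,120:520,::-1],(400,400)); a=cv2.copyMakeBorder(a,0,140,0,0,cv2.BORDER_CONSTANT)
cv2.imwrite("pics/v7.png",np.hstack([a,b]))
t=load("top0"); print(np.round(at_z(t,430+227/4-.375,250+177/4-.375,.05),4))
Rt=R.from_euler("xyz",[-np.pi/2,np.radians(8),-.5])
go([.483,-.3285,.13],Rt)
E
```

```text
time: 17.2
tool_pos: [0.4135, 0.0274, 0.1482]
tool_rot: [-1.572, -0.208, -0.099]
contact_force: [-0.1, -0.2, -0.9]
opening: 0.05
[ 0.483  -0.3285  0.05  ]
shift cm [  9.92   3.86 -34.72] turn [-0.012  0.402  0.341] t 17.3
```

View pics/v7.png

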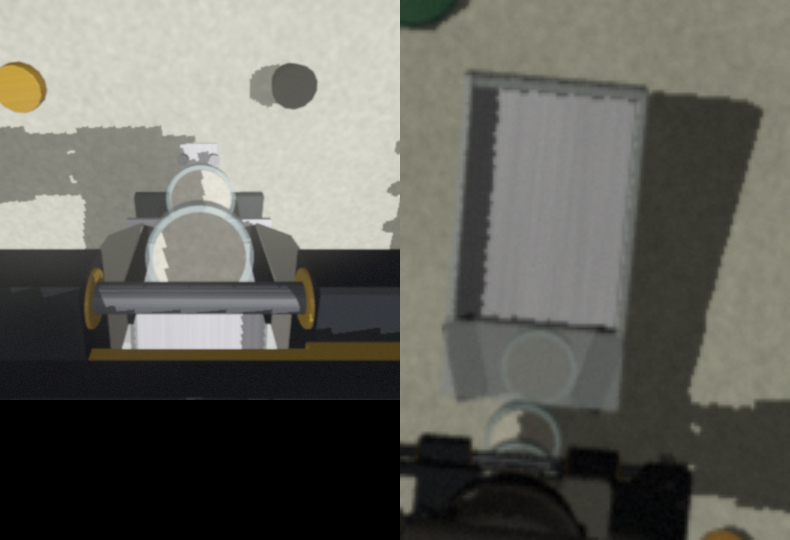

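```bash
python3 -m pendant '[[[0.5,-0.5,-2,0,0.03,0.03,4.6],[1,-0.5,-5,0,0.07,0.06,4.6],[2,-0.3,-8,0,0.1,0.09,4.6],[3,0,-11,-0.004,0.13,0.12,4.6],[4,0.3,-14,-0.005,0.17,0.15,4.6],[5,0.7,-17,-0.006,0.21,0.18,4.6],[6,1.1,-20,-0.007,0.25,0.21,4.6],[7,1.5,-24,-0.008,0.29,0.25,4.6],[8,2,-28,-0.01,0.33,0.28,4.6],[9,2.6,-31,-0.011,0.37,0.31,4.6],[9.5,3.2,-33.5,-0.012,0.4,0.33,4.6],[9.9,3.8,-34.7,-0.012,0.402,0.341,4.6],[9.9,3.8,-34.7,-0.012,0.402,0.341,4.6],[9.9,3.8,-34.7,-0.012,0.402,0.341,4.6],[9.9,3.8,-34.7,-0.012,0.402,0.341,4.6],[9.9,3.8,-34.7,-0.012,0.402,0.341,4.6]]]'; python3 - <<'E'
from h import *
from cell import status
c=snap("wrist","w8"); T=c["camera_from_world"];Rm=T[:3,:3];o=-Rm.T@T[:3,3]
v,u=np.mgrid[:480,:640]; r=c["range_z"]
P=o+r[...,None]*(np.stack([(u-c["cx"])/c["fx"],-(v-c["cy"])/c["fy"],-np.ones_like(r)],-1)@Rm)
m=(r>0)&(abs(P[...,2]-.05)<.004)&(np.hypot(P[...,0]-.483,P[...,1]+.3285)<.075)
cm=cv2.morphologyEx(m.astype(np.uint8),cv2.MORPH_OPEN,np.ones((3,3)))>0
Q=P[cm][:,:2]; print("n",len(Q),"z med",np.median(P[cm][:,2]),Q.min(0),Q.max(0))
(cx,cy),rad=cv2.minEnclosingCircle((Q*1000).astype(np.float32)); print("circle",cx,cy,rad)
# same from top0
c=load("top0"); T=c["camera_from_world"];Rm=T[:3,:3];o=-Rm.T@T[:3,3]; r=c["range_z"]
P=o+r[...,None]*(np.stack([(u-c["cx"])/c["fx"],-(v-c["cy"])/c["fy"],-np.ones_like(r)],-1)@Rm)
m=(abs(P[...,2]-.05)<.004)&(np.hypot(P[...,0]-.483,P[...,1]+.3285)<.075); print("top",len(P[m]),np.median(P[m],0))
i=load("w8")["image"][:,:,::-1]; d=cv2.applyColorMap((cm*200).astype(np.uint8),2); cv2.imwrite("pics/v8.png",i)
# held dish lid plane normal: pixels close to the camera near the tool axis
s=status.observe(); Rt=R.from_euler("xyz",s["tool_rot"]); c=load("w8");T=c["camera_from_world"];Rm=T[:3,:3];o=-Rm.T@T[:3,3]; r=c["range_z"]
P=o+r[...,None]*(np.stack([(u-c["cx"])/c["fx"],-(v-c["cy"])/c["fy"],-np.ones_like(r)],-1)@Rm)
L=Rt.inv().apply((P-s["tool_pos"]).reshape(-1,3))
k=(r.ravel()>0)&(np.hypot(L[:,0],L[:,2])<.021)&(L[:,1]>-.03)&(L[:,1]<.01); Q=P.reshape(-1,3)[k]; print("lid px",k.sum(),Q.mean(0)-s["tool_pos"])
nrm=np.linalg.svd(Q-Q.mean(0))[2][2]; print("normal",nrm*np.sign(nrm[2]))
E
```

```text
time: 18.9
tool_pos: [0.4832, -0.3275, 0.1316]
tool_rot: [-1.57, 0.139, -0.499]
contact_force: [0.2, 0.4, -1.1]
opening: 0.0496
n 11190 z med 0.048611087598395275 [ 0.4287363  -0.37902731] [ 0.52395811 -0.27019799]
circle 482.765380859375 -324.7200927734375 54.92456817626953
top 2104 [ 0.48280512 -0.32798856  0.04899255]
lid px 5355 [-0.00151385  0.00078742  0.01110121]
normal [-0.00767592 -0.00112767  0.9999699 ]
```

```bash
python3 -c "
from h import *
from cell import status
Rt=R.from_euler('xyz',status.observe()['tool_rot']); go([.4835,-.3270,.0590],Rt); print(Rt.inv().apply([0,0,-1]))"
```

```text
shift cm [0.99 7.21 0.06] turn [0. 0. 0.] t 18.95
[ 1.37800617e-01  9.90459705e-01 -7.50561904e-04]
```

```bash
cat > chz.py <<'E'
import sys
from cell import status
s=status.observe(); f=s["contact_force"][2]; print("t%.1f z %.4f Fz %.2f op %.4f"%(s["time"],s["tool_pos"][2],f,s["opening"])); sys.exit(int(f>float(sys.argv[1])))
E
python3 -m pendant '[[[0.28,2,0.06,0,0,0,4.6],[0.56,4,0.06,0,0,0,4.6],[0.77,5.5,0.06,0,0,0,4.6],[0.9,6.5,0.06,0,0,0,4.6],[0.99,7,0.06,0,0,0,4.6],[1,7.2,0.06,0,0,0,4.6],[1,7.2,0.06,0,0,0,4.6],[1,7.2,0.06,0,0,0,4.6]]]' > /dev/null; python3 chz.py 2 &&
python3 -m pendant '[[[0.007,0.05,0,0,0,0,4.6],[0.014,0.1,0,0,0,0,4.6],[0.014,0.1,0,0,0,0,4.6]]]' >/dev/null && python3 chz.py 1.5 &&
python3 -m pendant '[[[0.007,0.05,0,0,0,0,4.6],[0.014,0.1,0,0,0,0,4.6],[0.014,0.1,0,0,0,0,4.6]]]' >/dev/null && python3 chz.py 1.5 &&
python3 -m pendant '[[[0.007,0.05,0,0,0,0,4.6],[0.007,0.05,0,0,0,0,4.6]]]' >/dev/null && python3 chz.py 1.2 &&
python3 -m pendant '[[[0.007,0.05,0,0,0,0,4.6],[0.007,0.05,0,0,0,0,4.6]]]' >/dev/null && python3 chz.py 1.2 &&
python3 -m pendant '[[[0.007,0.05,0,0,0,0,4.6],[0.007,0.05,0,0,0,0,4.6]]]' >/dev/null && python3 chz.py 1.2 &&
python3 -m pendant '[[[0.007,0.05,0,0,0,0,4.6],[0.007,0.05,0,0,0,0,4.6]]]' >/dev/null && python3 chz.py 1.2 &&
python3 -m pendant '[[[0.007,0.05,0,0,0,0,4.6],[0.007,0.05,0,0,0,0,4.6]]]' >/dev/null && python3 chz.py 1.2 &&
python3 -m pendant '[[[0.007,0.05,0,0,0,0,4.6],[0.007,0.05,0,0,0,0,4.6]]]' >/dev/null && python3 chz.py 1.2
```

```text
t19.8 z 0.0593 Fz -0.94 op 0.0497
t20.1 z 0.0577 Fz -0.24 op 0.0502
t20.4 z 0.0564 Fz -0.60 op 0.0495
t20.6 z 0.0560 Fz -0.41 op 0.0498
t20.8 z 0.0555 Fz -0.98 op 0.0497
t20.9 z 0.0550 Fz 0.44 op 0.0497
t21.1 z 0.0547 Fz 1.30 op 0.0498
```

```bash
python3 -m pendant '[[[0,0,0,0,0,0,4.6],[0,0,0,0,0,0,4.6]]]' >/dev/null; python3 chz.py 1.2; python3 -m pendant '[[[0.003,0.02,0,0,0,0,4.6],[0.003,0.02,0,0,0,0,4.6]]]' >/dev/null; python3 chz.py 1.2
```

```text
t21.4 z 0.0546 Fz 1.13 op 0.0498
t21.6 z 0.0546 Fz 2.84 op 0.0498
```

Contact confirmed (about 3 N). I'll release slowly, then retreat along the tool axis.

```bash
python3 -m pendant '[[[0,0,0,0,0,0,5.1],[0,0,0,0,0,0,5.2],[0,0,0,0,0,0,5.4],[0,0,0,0,0,0,5.8],[0,0,0,0,0,0,6.2],[0,0,0,0,0,0,6.4],[0,0,0,0,0,0,6.4],[0,0,0,0,0,0,6.4],[0,-0.5,0,0,0,0,6.4],[0,-1.5,0,0,0,0,6.4],[0,-4,0,0,0,0,6.4],[0,-8,0,0,0,0,6.4],[-4,-11,0,0,0,0,6.4],[-9,-12,0,0,0,0,6.4],[-13,-12,0,0,0,0,6.4],[-13,-12,0,0,0,0,6.4],[-13,-12,0,0,0,0,6.4],[-13,-12,0,0,0,0,6.4]]]'; python3 - <<'E'
from h import *
t=snap("top","t9"); a=cv2.resize(t["image"][170:350,270:400,::-1],(390,540)); b=cv2.resize(t["image"][230:370,430:530,::-1],(386,540))
cv2.imwrite("pics/v9.png",np.hstack([a,b]))
E
```

```text
time: 23.35
tool_pos: [0.386, -0.2749, 0.1917]
tool_rot: [-1.57, 0.137, -0.5]
contact_force: [-0.5, -0.3, -1.0]
opening: 0.064
```

View pics/v9.png

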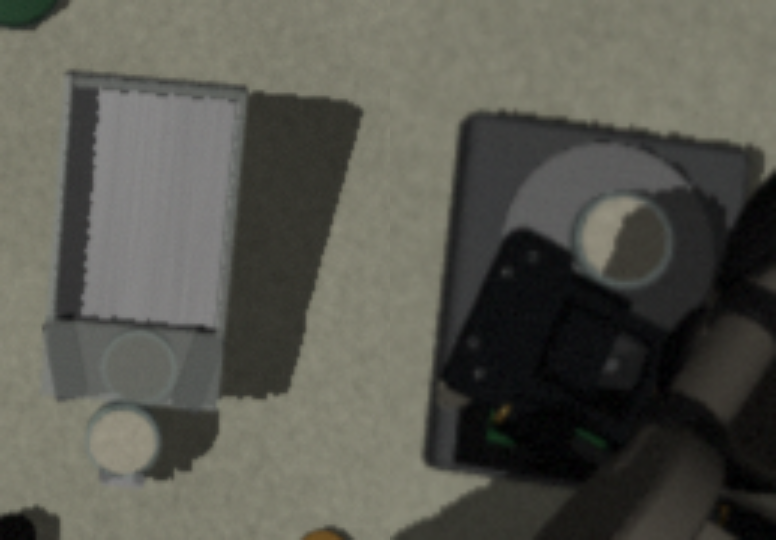

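```bash
python3 - <<'E'
from h import *
t=load("t9"); k=100/386
u,v=430+233*k-.37,230+239*k-.37
print("rim at .067",at_z(t,u,v,.067),"at .06",at_z(t,u,v,.06))
r=t["range_z"]; Q=np.array([at_r(t,int(u)+i,int(v)+j) for i in range(-8,9) for j in range(-8,9)]); z=Q[:,2]; print("lid z",np.percentile(z,[10,50,90]))
A=np.c_[Q[:,:2],np.ones(len(Q))]; print("slope",np.linalg.lstsq(A,z,rcond=None)[0][:2])
b=cv2.resize(t["image"][230:370,430:530,::-1],None,fx=4,fy=4,interpolation=cv2.INTER_CUBIC)
E
```

```text
rim at .067 [ 0.48629404 -0.3307296   0.067     ] at .06 [ 0.48682667 -0.33287831  0.06      ]
lid z [0.06296539 0.06595729 0.06868612]
slope [-0.00063769  0.00280757]
```

```bash
python3 -c "
from cell import robot,status
print(status.observe()['contact_force'],robot.hand_in())"
```

```text
the job is handed in; nothing more can be done
[ 0.19098948 -0.11401852 -0.09228537] None
```

The jam is cleared: dish_a is on the balance pan, and I handed the job in after about 23 s of robot time. The other two dishes are still in the feeder.

**What I did**
- I felt for the top of dish_b and pressed it at about 6 N (highest reading 6.6 N). Sliding it about 29 mm uphill let dish_a run down to the pins.
- I let dish_b back down under the fingertip, then gripped dish_a at 5 N (opening read 49.9 mm) and set it on the pan with about 3 N of contact.

**Last checks**
- **Position and level:** dish_a is about 4 mm off the pan's middle and level to within about 0.2°, as measured from the top camera.
- **Other dishes:** dish_c followed down and now rests at the pins, with dish_b behind it under the bridge.
- **Robot:** it is clear of everything and the contact force reads about zero.

**What went wrong or disagreed**
- **First grasp missed:** joint 5 ran into its limit, so the gripper stopped about 10 mm short with its fingertips high on the dish and closed there at 5 N. I opened it again, and the dish was still at the pins. The second grasp worked with the tool at 12° instead of square to the slope.
- **Camera disagreement:** the wrist and top cameras differed by about 3 mm on where the pan is, and by up to 6 mm along the slope for the feeder. I aimed between the two.
- **Not checked:** I did not measure the loose items around the feeder at the end.

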